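Check the tilt-release lever of a drawing stand

ROBOT

A 6-joint arm with a two-finger parallel gripper is mounted at the origin on the work surface. World frame = base frame: x ahead of the robot, y to its left, z up, the work surface at z = 0. Lengths are in mm, angles in rad, forces in N, time in s.
With the tool pointing down it reaches from about 350 to 800 mm from the base axis. Payload 7.3 kg.
Tool frame: the origin (TCP) lies midway between the tips of the shut fingers; the grasp point (between the pads) lies 19 mm behind it; z points along the fingers, y is the line along which they close (so a half turn about z gives the same grasp; the last joint's range is limited). The gripper opens to 85 mm and grips with 20 to 120 N. Pads are 22 mm wide; open, the fingers measure 114 mm over their backs; the gripper's body (76 mm by 85 mm) begins 54 mm behind the grasp point. The pads swing forward as they close: fully open they stand 13 mm farther back than shut.
Start: joints at [1.039, 0.342, 1.524, -0, 1.275, -0.146], TCP at [197.545, 486.437, 231.322] pointing down, gripper open.
Joint ranges: [-2.53, 2.53], [-0.77, 2.02], [0.04, 2.7], [-1, 4.14], [0.28, 2.66], [-3.11, 3.11]. Speed limits (rad/s): [2.57, 2.57, 3.14, 3.14, 3.14, 3.14].

INTERFACE

Orientations are given as a unit quaternion [w, x, y, z].
In Python, from bench import * gives the robot as it stands. The module is installed in compiled form; this text tells all that it offers.
- The arm moves only by the shell command python3 -m jog 'ROWS' [FORCE]. ROWS is JSON, one flat list of numbers, 5 for each row, row after row: the shift along the tool's x, y, z in mm, then the turn about the tool's z in rad, then the closure, from -1 (fully open) to 1 (shut). In form: [tx, ty, tz, yaw, jaw, tx, ty, tz, yaw, jaw, ...]. A call has 1 to 5 rows; each row is the pose to reach, as a shift and turn from the pose commanded when the call began, along the tool's axes at that moment; what a row does not reach only later rows make up. A row lasts 1/10 s, in which the tool goes at most 50 mm and 8.59 degrees, less where a joint would pass 70% of its speed; a pose out of reach is approached as far as the arm can. A call with a gripper value outside its range is refused whole. The fingers move at their own pace and stop on an object; FORCE is the grip in N (left out, the last holds). Time passes only in rows, so rows that repeat a pose let the fingers close. It gives the time, the measured TCP pose, the force, the opening and the grip force at its end, in the units of the state.
- observe(): the state, without advancing time (a new reading comes with each control period).
- get_image(name): name is "scene" or "top"; returns a dict with "img" (384x512x3 uint8, blue, green, red), "depth" (384x512 float32, mm along the optical axis (not along the pixel's ray), 0 where there is no reading), "intrinsics" (3x3 intrinsics, pixels), "R" (3x3) and "t" (3): a world point X has camera coordinates R X + t. Camera axes: x right, y down, z forward; pixel columns grow to the right and rows downward; lengths in mm; the calibration is good to about 2 mm. A picture is of the moment at which its call begins.
- job_done(): hands the job in; it is judged then, once.
The state is a dict: "time": time; "joints": joint angles; "qvel": joint speeds; "effort": joint torques, N m; "eef_pos": TCP position; "ee_rot": TCP orientation; "force": force on the tool from outside, world axes, zero at the start; "ft_torque": the same for the moment, N m; "width": finger opening in mm; "grip_force": force on a finger pad.
Only numpy, scipy, OpenCV 4.12 (cv2) and the standard library are available. Lean on these libraries where they do the work, as an engineer would, in place of code of your own. Each camera call takes 0.05 s, during which the arm holds its last target. There are 200 camera calls.

TASK

Check the red tilt-release lever of the drawing stand without gripping it: with the outside of your fingers on its outer face, press it in towards the grip bar until it stops, hold it there about a second, and let it spring all the way back out. Then press it in to its stop once more and finish while holding it there, so that the gap left to the bar can be looked at. Do not force the lever at its stop, put no finger into the gap, do not touch the bar, and leave everything else on the table where it stands.

Things in the scene. Friction and masses are not known exactly. Their poses are not given: they have to be found in the camera images.
- easel: the drawing stand, fixed: steel feet, a wooden board (280 x 380 mm) sloping up away from the robot from 40 to 145 mm high, and before it a grip bar. Origin on the table below the bar's middle, x towards the board, y along the bar. Posts 16 mm wide, 134 mm high at y = +135 and -135 mm hold the bar; a black perch (50 x 30 x 30 mm) at y = +100 mm carries the lever's pivot, 30 mm in front (-x) of the bar
- grip_bar: the fixed horizontal grip bar with a black rubber sleeve, 22 mm across, 290 mm long along its y axis; origin at its middle, 120 mm above the table. It must not be touched
- lever_blade: the red hand lever, a level blade on the robot's side of the bar. Origin on its upright pivot axis at mid height, 120 mm above the table; x along the blade to the tip, y across it towards the bar, z up. Blade 12 mm thick (y), 22 mm high (z), from x = 5 to 125 mm, ending in a 22 mm ball. It is stopped dead well short of the bar
- press_spot (a point): middle of the lever's outer face, the one turned away from the bar (y = -6 mm on the blade), 100 mm from the pivot: a good spot to press, towards the blade's +y. It swings with the blade; its axes are the blade's
- release_lever (a joint): turn of the lever towards the bar in rad: 0 fully out (where its spring keeps it), 0.30 at its stop. 100 mm from the pivot it takes about 2 N to start and 5 N just before the stop, over 30 mm of travel; at the stop it is rigid
- reach_adjuster (a joint): setting of the lever's reach in rad, stiff, differs from case to case and stays as it is: fully out the blade makes an angle of 0.50 minus this value with the bar, at the stop 0.20 minus this value
- cup: white mug, 80 mm across, 70 mm high, loose; origin under its middle; leave alone
- brush_jar: glass jar with brushes, 72 mm across, about 160 mm high, loose; origin under its middle; leave alone
- spray_can: blue fixative can, 52 mm across, 150 mm high, loose; origin under its middle; leave alone
- ochre_pastel: yellow pastel block, 22 x 60 x 20 mm, loose; origin under its middle; leave alone
- eraser: white eraser, 30 x 45 x 14 mm, loose; origin under its middle; leave alone
- charcoal_tin: open aluminium tin, 70 x 130 x 18 mm, loose; origin under its middle; leave alone
- brush: paint brush lying on the table, 200 mm long along its x, loose; origin under its middle; leave alone

How it is judged (in metres and radians):
On the way, in this order (a step that is already met when the one before it is completed fails the run):
1. the lever is pressed in to its stop by the fingers from outside and held there for at least 0.5 s (value of joint release_lever above 0.26 rad and contact force between lever_blade and the fingers above 1 N and y of the grasp point in the frame of lever_blade below -0.006 m), for 0.5 s.
2. the lever has sprung back out (value of joint release_lever below 0.04 rad), for 0.2 s.
3. the lever is pressed in to its stop a second time (all of step 1), for 0.2 s.
At the end, for the whole second after the job is handed in: the lever is held still within 0.04 rad of its stop by the outside of the fingers (1 to 45 N), with nothing in the gap, and the loose things are within 20 mm of where they stood (all of step 3 and velocity of joint release_lever between -0.1 and 0.1 rad/s and contact force between lever_blade and the fingers below 45 N and distance of each of cup, brush_jar, spray_can, ochre_pastel, eraser, charcoal_tin, brush from where it was at the start of the episode below 0.02 m); the arm keeps its last pose, push and grip.
It fails at once if the lever is forced (over 45 N) (contact force between lever_blade and the fingers above 45 N).
It fails at once if the grip bar is touched (contact force between grip_bar and the fingers above 1 N or contact force between grip_bar and the arm above 1 N).
It fails at once if the lever is pinched, or the fingers reach into the gap between lever and bar (y of the grasp point in the frame of lever_blade between -0.004 and 0.05 m and x of the grasp point in the frame of lever_blade between 0.01 and 0.14 m and z of the grasp point in the frame of lever_blade between -0.05 and 0.028 m).
It fails at once if one of the loose things on the table is pushed, lifted or carried more than 20 mm (distance of any of cup, brush_jar, spray_can, ochre_pastel, eraser, charcoal_tin, brush from where it was at the start of the episode above 0.02 m).
It also fails if it takes over 40 s, if anything falls off the work surface, if the arm or the gripper's body presses on something with over 40 N, if the wrist force passes 120 N, or if a joint passes its speed limit or range.

## Working session

There is one attempt and no reset: what is moved stays moved. The work goes in short steps, Python scripts to look and compute and a shell command to move; the robot and the scene stay as the last step left them, time stands still between calls to the robot, and variables do not carry over. Pictures are saved under pics/ and viewed, at most 10 in all, crops included, and the job is handed in when it is done.

```bash
mkdir -p pics
python3 - <<'E'
from bench import *
import cv2,numpy as np
s=observe();print(s)
for n in("scene","top"):
    d=get_image(n);cv2.imwrite(f"pics/{n}0.png",d["img"]);np.savez(f"{n}0.npz",**d);print(n,d["R"],d["t"],d["intrinsics"])
E
```

```text
{'time': 0.0, 'joints': array([ 1.03900328e+00,  3.42720839e-01,  1.52505519e+00,  1.16206217e-05,
        1.27540850e+00, -1.46006410e-01]), 'qvel': array([-1.54729173e-04, -1.80407056e-05, -7.21680938e-04, -5.45569071e-04,
       -7.97621593e-04, -1.96729715e-04]), 'effort': array([ 1.81049687e-03, -4.33661091e+01, -2.46027017e+01,  2.09950014e-05,
        7.54461042e-03, -3.15944578e-05]), 'eef_pos': array([197.31477663, 486.05574244, 230.61362445]), 'ee_rot': array([-2.69850032e-04,  1.91700954e-01,  9.81453061e-01, -7.48817026e-04]), 'force': array([-1.12583399,  0.12664323,  0.59620909]), 'ft_torque': array([-0.00880712,  0.02563867, -0.00465036]), 'grip_force': 0.0, 'width': 85.46958077868923}
scene [[ 0.62676938  0.7790881  -0.01348606]
 [ 0.62131595 -0.51013823 -0.59474824]
 [-0.47024103  0.36439088 -0.80379889]] [-353.507141   -317.35456539 1691.03706154] [[439.62696338   0.         251.32668821]
 [  0.         439.62696338 196.34875038]
 [  0.           0.           1.        ]]
top [[ 0.01543817 -0.99965355 -0.02131781]
 [-0.98976432 -0.01225333 -0.14218457]
 [ 0.1418741   0.02329468 -0.98961058]] [  11.45820961  587.25921047 1117.42503713] [[401.03751953   0.         254.82528365]
 [  0.         401.03751953 195.83598835]
 [  0.           0.           1.        ]]
```

View pics/scene0.png

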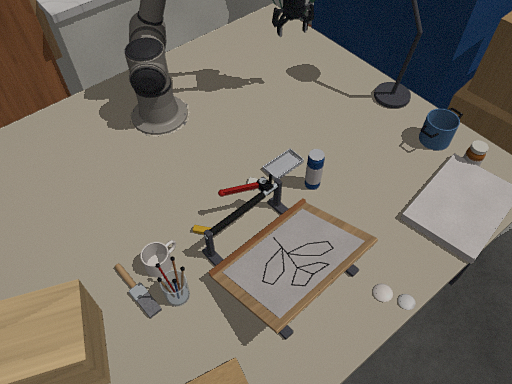

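View pics/top0.png

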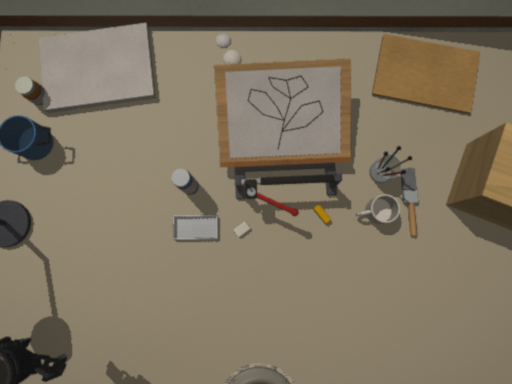

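The top view shows the red lever with its pivot at about (252,190) and ball tip at (296,212). The bar lies along row ~181 and the robot's side is free. In the scene view the lever runs from (270,184) to (222,192).

```bash
cat > m.py <<'E'
import numpy as np,cv2
def cloud(d,mask):
    v,u=np.nonzero(mask&(d["depth"]>0));z=d["depth"][v,u]
    K=d["intrinsics"];c=np.stack([(u-K[0,2])/K[0,0]*z,(v-K[1,2])/K[1,1]*z,z],1)
    return (c-d["t"])@d["R"],u,v
def red(d):
    h=cv2.cvtColor(d["img"],cv2.COLOR_BGR2HSV)
    return ((h[...,0]<8)|(h[...,0]>172))&(h[...,1]>150)&(h[...,2]>50)
E
python3 - <<'E'
from m import *
for n,b in(("top",(240,310,175,225)),("scene",(210,285,170,205))):
    d=dict(np.load(n+"0.npz"));m=red(d);k=np.zeros_like(m);k[b[2]:b[3],b[0]:b[1]]=1
    P,u,v=cloud(d,m&k);ok=(P[:,2]>100)&(P[:,2]<150);P=P[ok];u=u[ok];v=v[ok]
    xy=P[:,:2];c=np.median(xy,0);w=np.linalg.svd(xy-xy.mean(0))[2][0];w*=-np.sign(w[1])
    s=(xy-c)@w;i=s.argmax();print(n,len(P),"dir",w,"c",c,"tip",P[i],u[i],v[i],"root",P[s.argmin()],"z",np.percentile(P[:,2],[5,50,95]),"s",s.min(),s.max())
    nrm=np.array([-w[1],w[0]])
    for a in range(int(s.min()),int(s.max()),15):
        q=P[(s>=a)&(s<a+15)]
        if len(q):t=(q[:,:2]-c)@nrm;print(a,len(q),q.mean(0).round(1),t.min().round(1),t.max().round(1))
d=dict(np.load("top0.npz"));P,u,v=cloud(d,np.ones((384,512),bool))
k=(v>170)&(v<195)&(u>235)&(u<345)&(P[:,2]>105)&(P[:,2]<150)&(d["img"].max(2)[v,u]<60)
Q=P[k]
for a in range(235,345,10):
    q=Q[(u[k]>=a)&(u[k]<a+10)]
    if len(q):print("bar",a,len(q),q.mean(0).round(1),q[:,0].min().round(),q[:,0].max().round())
E
```

```text
top 177 dir [-0.39797725 -0.91739528] c [550.56089165 -46.95289903] tip [530.07597099 -94.95022353 128.45507197] 297 213 root [578.88025244  11.75604359 133.95393565] z [128.02146535 131.92526955 135.29188417] s -65.12976847338254 52.18505156043572
-65 19 [574.    5.4 132.3] -3.8 4.8
-50 19 [568.1  -7.8 132.1] -3.8 4.6
-35 23 [561.5 -21.9 131.4] -4.1 4.7
-20 20 [555.6 -35.7 131.7] -4.2 4.8
-5 24 [549.6 -49.6 132.3] -4.9 5.7
10 21 [543.9 -62.7 132. ] -4.2 5.0
25 23 [538.5 -77.1 132.2] -4.0 5.8
40 27 [532.9 -88.7 130.2] -7.2 9.1
scene 236 dir [-0.40091886 -0.91611357] c [558.74503903 -42.76344292] tip [530.44643073 -98.17710001 121.51140981] 218 193 root [583.35453696  12.3420646  127.51368283] z [114.67620365 126.5124408  131.90995649] s -60.34931491120246 62.11064882148749
-60 26 [579.7   5.  124.8] -5.4 3.3
-45 31 [573.5  -8.  124.3] -7.1 4.3
-30 28 [567.5 -21.8 125.4] -10.4 6.1
-15 30 [561.6 -36.1 125.2] -8.7 4.2
0 29 [555.2 -49.7 124.8] -9.0 4.5
15 29 [548.9 -63.6 125.4] -10.1 4.0
30 29 [543.2 -77.3 125. ] -6.9 3.7
45 28 [538.2 -91.2 126.1] -7.8 8.0
60 3 [532.  -98.  122.9] -7.1 3.7
bar 235 11 [603.5  63.1 122.7] 603.0 605.0
bar 245 76 [603.3  31.9 136.8] 578.0 616.0
bar 255 40 [611.7   3.7 131.4] 578.0 623.0
bar 265 70 [617.3 -20.8 130.4] 608.0 627.0
bar 275 69 [618.1 -47.9 130.6] 610.0 626.0
bar 285 71 [619.7 -74.7 130.1] 611.0 630.0
bar 295 70 [ 621.4 -101.4  130.3] 613.0 630.0
bar 305 73 [ 622.3 -128.6  129.9] 614.0 633.0
bar 315 70 [ 624.7 -154.8  130.7] 616.0 634.0
bar 325 79 [ 626.5 -181.9  129.1] 617.0 637.0
bar 335 22 [ 622.6 -201.3  127.2] 617.0 635.0
```

```bash
python3 -m jog '[-35,-29,0,0,1,-70,-58,0,0,1,-105,-87,0,0,1,-140,-116,0,0,1,-175,-145,0,0,1]' 20;  python3 -m jog '[-35,-29,0,0,1,-70,-58,0,0,1,-105,-87,0,0,1,-140,-116,0,0,1,-175,-145,0,0,1]'; python3 -m jog '[-37,-29,0,0,1,-75,-58,0,0,1,-112,-87,0,0,1,-112,-87,0,-0.14,1,-112,-87,0,-0.14,1]'
```

```text
time: 0.6
eef_pos: [305.4, 284.6, 231.1]
ee_rot: [-0.0, 0.191, 0.982, -0.0]
force: [1.1, 0.2, 0.5]
width: 11.8
grip_force: 0.0
time: 1.1
eef_pos: [413.1, 84.2, 231.2]
ee_rot: [-0.0, 0.192, 0.981, 0.0]
force: [0.5, 0.6, 0.3]
width: 0.2
grip_force: 0.0
time: 1.6
eef_pos: [483.7, -37.8, 230.5]
ee_rot: [-0.001, 0.123, 0.992, 0.0]
force: [0.2, -1.0, -0.8]
width: 0.1
grip_force: 0.0
```

```bash
python3 -m jog '[0,0,44,0,1,0,0,88,0,1,0,0,132,0,1,0,0,132,0,1,0,0,132,0,1]'
python3 - <<'E'
from bench import *
from m import *
ims=[]
for n in("scene","top"):
    d=get_image(n);np.savez(n+"1.npz",**d);ims.append(cv2.resize(d["img"][140:260,190:340],None,fx=2.6,fy=2.6))
cv2.imwrite("pics/a.png",np.hstack(ims))
E
```

```text
time: 2.1
eef_pos: [483.6, -36.0, 99.9]
ee_rot: [-0.001, 0.123, 0.992, 0.0]
force: [1.0, 0.1, 0.9]
width: 0.1
grip_force: 0.0
```

View pics/a.png

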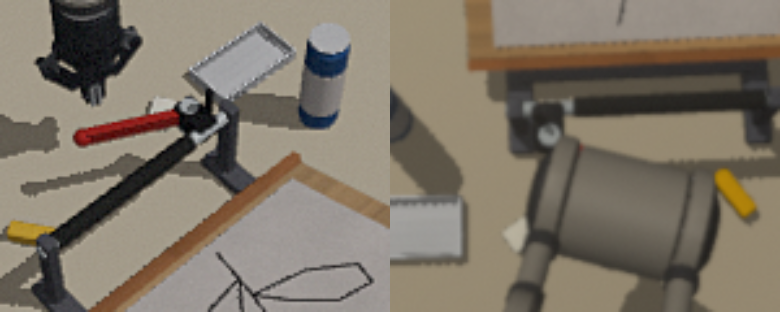

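```bash
python3 -m jog '[-20,-5,0,0,1,-40,-9,0,0,1,-44,-9,0,0,1,-48,-9,0,0,1,-48,-9,0,0,1]'; python3 -m jog '[-4,0,0,0,1,-8,-1,0,0,1,-8,-1,0,0,1]'; python3 -m jog '[-4,-1,0,0,1,-8,-2,0,0,1,-8,-2,0,0,1]'
```

```text
time: 2.7
eef_pos: [527.8, -56.8, 100.1]
ee_rot: [0.0, 0.123, 0.992, 0.0]
force: [-1.6, -0.1, 1.3]
width: 0.0
grip_force: 0.8
time: 3.0
eef_pos: [535.8, -59.8, 99.4]
ee_rot: [0.0, 0.123, 0.992, 0.0]
force: [-2.2, 2.8, 1.4]
width: -0.1
grip_force: 1.2
time: 3.3
eef_pos: [543.2, -63.9, 99.1]
ee_rot: [-0.0, 0.123, 0.992, 0.0]
force: [-2.1, 4.3, 1.1]
width: 0.2
grip_force: 1.6
```

```bash
cat >> m.py <<'E'
def lever(n,tag):
    from bench import get_image
    d=get_image(n);np.savez(n+tag+".npz",**d)
    m=red(d);k=np.zeros_like(m);k[150:205,205:300]=1
    P,u,v=cloud(d,m&k);P=P[(P[:,2]>118)&(P[:,2]<150)];xy=P[:,:2]
    w=np.linalg.svd(xy-xy.mean(0))[2][0];w*=-np.sign(w[1])
    return len(P),0.4115-np.arctan2(-w[0],-w[1])
E
python3 -c "
from m import *
print(lever('scene','2'))"
```

```text
(205, np.float64(0.15912341682498504))
```

```bash
python3 -m jog '[-4,-1,0,0,1,-8,-1,0,0,1,-10,-1,0,0,1,-10,-1,0,0,1]'; python3 -m jog '[-1,0,0,0,1,-2,0,0,0,1,-2,0,0,0,1]'; python3 -c "
from m import *
print(lever('scene','3'))"
```

```text
time: 3.75
eef_pos: [551.8, -67.1, 98.9]
ee_rot: [-0.001, 0.123, 0.992, 0.0]
force: [-3.2, 3.8, 0.6]
width: -0.0
grip_force: 2.2
time: 4.05
eef_pos: [553.5, -67.5, 98.9]
ee_rot: [-0.001, 0.123, 0.992, 0.0]
force: [-3.8, 3.2, 0.6]
width: 0.0
grip_force: 2.3
(203, np.float64(0.2719427282515682))
```

```bash
python3 -m jog '[-1,0,0,0,1,-1,0,0,0,1]'; python3 -m jog '[-1,0,0,0,1,-1,0,0,0,1]';python3 -m jog '[-0.5,0,0,0,1,-0.5,0,0,0,1]'; python3 -c "
from m import *
print(lever('scene','4'))"
```

```text
time: 4.3
eef_pos: [554.4, -67.6, 98.9]
ee_rot: [-0.001, 0.122, 0.992, 0.0]
force: [-4.4, 3.0, 1.2]
width: 0.1
grip_force: 2.4
time: 4.5
eef_pos: [555.3, -67.9, 98.9]
ee_rot: [-0.001, 0.123, 0.992, 0.0]
force: [-4.6, 3.8, 0.2]
width: 0.1
grip_force: 2.4
time: 4.7
eef_pos: [555.7, -67.9, 98.9]
ee_rot: [-0.001, 0.122, 0.992, 0.0]
force: [-4.7, 4.4, 1.7]
width: 0.6
grip_force: 2.5
(202, np.float64(0.2929464736476132))
```

```bash
python3 -m jog '[-0.5,0,0,0,1,-0.5,0,0,0,1]'; python3 -m jog '[-0.5,0,0,0,1,-0.5,0,0,0,1]';python3 -m jog '[-0.5,0,0,0,1,-0.5,0,0,0,1]'; python3 -c "
from m import *
print(lever('scene','5'))"
```

```text
time: 4.95
eef_pos: [555.9, -68.0, 98.8]
ee_rot: [-0.002, 0.122, 0.992, 0.0]
force: [-5.9, 4.1, 1.3]
width: -0.2
grip_force: 3.0
time: 5.15
eef_pos: [556.0, -68.0, 98.7]
ee_rot: [-0.002, 0.122, 0.992, 0.0]
force: [-6.4, 3.5, 2.4]
width: 0.3
grip_force: 3.6
time: 5.35
eef_pos: [556.1, -68.0, 98.6]
ee_rot: [-0.003, 0.122, 0.992, 0.0]
force: [-8.0, 3.9, 2.2]
width: -0.1
grip_force: 4.2
(206, np.float64(0.2924425757295641))
```

The force rises while the position stays put, so the lever is at its stop. I'll hold it there, then retreat.

```bash
python3 -m jog '[0,0,0,0,1,0,0,0,0,1,0,0,0,0,1,0,0,0,0,1,0,0,0,0,1]'; python3 -m jog '[0,0,0,0,1,0,0,0,0,1,0,0,0,0,1,0,0,0,0,1,0,0,0,0,1]'; python3 -m jog '[10,1,0,0,1,20,2,0,0,1,30,3,0,0,1,40,4,0,0,1,50,5,0,0,1]'; python3 -m jog '[0,0,0,0,1,0,0,0,0,1,0,0,0,0,1,0,0,0,0,1]'; python3 -c "
from m import *
print(lever('scene','6'))"
```

```text
time: 5.9
eef_pos: [556.1, -68.0, 98.6]
ee_rot: [-0.003, 0.122, 0.992, 0.0]
force: [-7.5, 5.0, 3.5]
width: 0.1
grip_force: 4.2
time: 6.4
eef_pos: [556.1, -68.0, 98.6]
ee_rot: [-0.003, 0.122, 0.992, 0.0]
force: [-8.1, 4.5, 1.7]
width: -0.0
grip_force: 4.2
time: 6.9
eef_pos: [510.8, -51.6, 99.7]
ee_rot: [0.001, 0.123, 0.992, -0.0]
force: [-0.6, 0.1, 0.9]
width: 0.4
grip_force: 0.0
time: 7.3
eef_pos: [511.3, -51.9, 99.3]
ee_rot: [0.0, 0.123, 0.992, 0.0]
force: [-0.4, -0.7, -0.6]
width: -0.1
grip_force: 0.0
(207, np.float64(0.002811163043794085))
```

The lever has sprung fully back out. Now the second press, back to the same pose.

```bash
python3 -m jog '[-10,-1,0,0,1,-17,-2,0,0,1,-23,-2,0,0,1,-29,-3,0,0,1,-34,-3,0,0,1]'; python3 -m jog '[-5,-1,0,0,1,-9,-2,0,0,1,-12,-2,0,0,1,-14,-2,0,0,1,-14,-2,0,0,1]'; python3 -m jog '[-1,0,0,0,1,-1.5,0,0,0,1,-2,0,0,0,1,-2,0,0,0,1,-2,0,0,0,1]';  python3 -c "
from m import *
print(lever('scene','7'))"
```

```text
time: 7.85
eef_pos: [543.0, -63.3, 99.0]
ee_rot: [-0.001, 0.123, 0.992, -0.0]
force: [-4.9, -3.4, 1.1]
width: 0.1
grip_force: 2.0
time: 8.35
eef_pos: [555.9, -67.3, 99.0]
ee_rot: [-0.001, 0.122, 0.992, 0.001]
force: [-4.5, 2.9, 0.7]
width: -0.2
grip_force: 2.5
time: 8.85
eef_pos: [556.2, -67.3, 98.6]
ee_rot: [-0.003, 0.122, 0.992, 0.001]
force: [-8.7, 4.6, 1.8]
width: 0.1
grip_force: 4.6
(209, np.float64(0.2906663448656851))
```

```bash
python3 -m jog '[0,0,0,0,1,0,0,0,0,1,0,0,0,0,1,0,0,0,0,1,0,0,0,0,1]'; python3 -c "
from bench import *
print(job_done())"
```

```text
time: 9.4
eef_pos: [556.2, -67.4, 98.6]
ee_rot: [-0.003, 0.122, 0.992, 0.001]
force: [-9.1, 4.3, 2.5]
width: -0.2
grip_force: 4.6
the job is handed in; nothing more can be done
None
```

I pressed the lever to its stop and held it about a second, let it spring fully back out, then pressed it in again and handed the job in at 9.4 s while holding it there at about 10 N; the judge returned no verdict.

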